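Seat a drill-chuck arbor in the spindle of a tool-setting fixture

ROBOT

A 6-joint arm with a two-finger parallel gripper is mounted at the origin on a cart in front of the work surface, level with it; the furniture and walls round the work are solid. World frame = base frame: x ahead of the robot, y to its left, z up, the work surface at z = 0. Lengths are in mm, angles in rad, forces in N, time in s.
With the tool pointing down it reaches from about 275 to 750 mm from the base axis. Payload 10.2 kg.
Tool frame: the origin (TCP) lies midway between the tips of the shut fingers; the grasp point (between the pads) lies 19 mm behind it (ctrl.grasp_offset is the distance from the TCP to the grasp point, in mm); z points along the fingers, y is the line along which they close (so a half turn about z gives the same grasp; the last joint's range is limited). The gripper opens to 85 mm and grips with 20 to 120 N. Pads are 22 mm wide; open, the fingers measure 114 mm over their backs; the gripper's body (76 mm by 85 mm) begins 54 mm behind the grasp point. The pads swing forward as they close: fully open they stand 13 mm farther back than shut.
Start: joints at [-1.546, 0.313, 1.498, -0, 1.331, -0.223], TCP at [128.754, -508.973, 231.294] pointing down, gripper open.
Joint ranges: [-2.94, 2.94], [-0.97, 2.17], [0.19, 2.56], [-1.23, 4.37], [0.02, 3.11], [-2.88, 2.88]. Speed limits (rad/s): [2.39, 2.39, 3.01, 3.14, 3.14, 3.14].

INTERFACE

Orientations are given as a unit quaternion [w, x, y, z].
In Python, from rig import ctrl, viewer, models gives the robot as it stands. The module is installed in compiled form; this text tells all that it offers.
- The arm moves only by the shell command python3 -m pendant 'ROWS' [OPENING] [FORCE]. ROWS is text: rows parted by semicolons, each of 4 numbers parted by spaces: the shift along the tool's x, y, z in m, then the turn about the tool's z in rad. In form: x y z yaw; .... A call has 1 to 10 rows; each row shifts and turns the commanded pose from where the row before left it, along the tool's axes as they then stand; what a row does not reach is not made up. A row lasts 1/8 s, in which the tool goes at most 62.5 mm and 10.7 degrees, less where a joint would pass 70% of its speed; a pose out of reach is approached as far as the arm can. A call is refused whole if a number of a shift passes 0.0625 or a number of a turn 0.188, either way. A call with a gripper value outside its range is refused whole. OPENING is the opening, from 0 (shut) to 1 (fully open), set as the call begins (- or left out, the last holds). The fingers move at their own pace and stop on an object; FORCE is the grip in N (left out, the last holds). Time passes only in rows, so rows that do not move let the fingers close. It gives the time, the measured TCP pose, the force, the opening and the grip force at its end, in the units of the state.
- ctrl.sense(): the state, without advancing time (a new reading comes with each control period).
- viewer.capture(name): name is "side" or "top" or "wrist"; returns a dict with "color" (400x640x3 uint8, red, green, blue), "vertical_fov" (degrees; the focal length in pixels is half the picture's height over the tangent of half this angle, whatever the lens; pixels are square), "cx", "cy" (the principal point, pixels), "pose" (4x4, takes a point from camera to world coordinates). Camera axes: x right, y down, z forward; pixel columns grow to the right and rows downward; lengths in mm; the calibration is good to about 2 mm. A picture is of the moment at which its call begins. There is no depth.
- ctrl.finish_job(): hands the job in; it is judged then, once.
Trained networks look in the newest picture that a camera, given by its name, has taken for a name from the list of things; names that differ only in an ending like _2 or _b are one class to them, and where a whole thing is asked for, a point or a joint stands for the part that bears it (a point fixed in the world has none). Each returns a list of dicts, best first, with "p" (0 to 1); they miss things now and then, are a little off and sometimes report something else, mostly with a low value. They report only what shows in the picture. A call takes as long as a camera call. They do not tell look-alikes from the thing itself.
- models.boxes_of(camera, query): "at" ([x, y, z] in mm, in world coordinates, good to about 4 mm: the middle of the surface that is visible of it).
The state is a dict: "time_s": time; "joints": joint angles; "dq": joint speeds; "tau": joint torques, N m; "eef_pos": TCP position; "ee_rot": TCP orientation; "force": force on the tool from outside, world axes, zero at the start; "wrist_torque": the same for the moment, N m; "grip_width": opening from 0.0 (shut) to 1.0 (fully open); "grip_force": force on a finger pad.
Only numpy, scipy, OpenCV 4.12 (cv2) and the standard library are available. Lean on these libraries where they do the work, as an engineer would, in place of code of your own. Each camera call takes 0.05 s, during which the arm holds its last target. There are 200 camera calls.

TASK

Take the drill-chuck arbor out of its orange holder and put its tapered shank into the upright spindle of the blue tool-setting fixture. Turn it under a light touch until its drive slots drop over the spindle's two dogs, then press it fully home with a push of about 20 N and let go; never load the spindle with more than 60 N, side loads included, and leave the tape measure, pliers and flap disc where they lie.

Things in the scene. Friction and masses are not known exactly. Their poses are not given: they have to be found in the camera images.
- arbor: Loose steel arbor, 0.4 to 0.65 kg, upright in the holder, flange on its top. Origin on its axis in the flange's lower face, z up. Flange diameter 58 mm, from 0 to 17 mm, with two drive slots in its underside at the arbor's +x and -x sides, open downward and outward, 13 mm wide (along y), 10 mm deep. A half turn makes no difference.
- chuck (a point): Centre of the arbor's round dark chuck body, on the axis 50 mm above the arbor's origin: grip here, at any yaw. The body is 40 mm in diameter, from 22 mm below to 24 mm above this point; a narrower nose ends 41 mm above it, a 28 mm neck lies below. Axes as the arbor's.
- shank_end (a point): Blunt lower end of the arbor's taper shank, 47 mm below the arbor's origin. The shank is 15 mm in diameter here, 20 mm at 3 mm higher, and 33 mm at the flange (7:24 taper).
- sleeve: Fixed holder: orange round tube of outer diameter 54 mm on a black base of 80 x 80 x 8 mm. Origin under the centre of the base, top of the tube 58 mm higher. The arbor stands loosely in it and lifts straight out (lift 50 mm to be clear).
- fixture: Fixed blue tool-setting fixture: base 110 x 110 x 12 mm, round housing of diameter 92 mm, 58 mm high, small black button on its -x side; in it a steel spindle nose of diameter 66 mm, face 72 mm up. The spindle is braked and turns only under more than 0.4 Nm: turn the arbor on the dogs under 5 to 12 N, for a heavy push drags the spindle along. Origin under the base's centre.
- spindle_face (a point): Centre of the spindle's face, z up, axes as the fixture's. Taper bore: mouth 35 mm, play 0.9 mm. Two dark dogs stand on the face, opposite, 20 to 29 mm from the axis, 10 mm wide, 8 mm high, bevelled. Their line is anywhere within 63 degrees either side of this x axis; the angle is NOT reported. Arbor origin: 8 mm above this point while on the dogs, level with it when fully home.
- tape_measure: Yellow tape measure, 38 x 99 x 65 mm, loose bystander; origin under its centre. Leave alone.
- pliers: Long-nose pliers with blue handles, 60 x 184 x 16 mm, loose bystander; origin under the centre. Leave alone.
- flap_disc: Blue-grey flap disc of diameter 115 mm, 10 mm thick, lying flat, loose bystander; origin under its centre. Leave alone.
There are look-alikes about, which are no part of the job. Leave any turquoise look-alike of the arbor alone. There is more than one size of the fixture; the job needs the larger.

How it is judged (in metres and radians):
On the way, in this order (a step that is already met when the one before it is completed fails the run):
1. the arbor is lifted clear of its holder (z of arbor in the frame of sleeve above 0.112 m), for 0.1 s.
2. the arbor is in the spindle with its slots over the dogs, flange within 2 mm of the face, and is pressed home with more than 12 N (z of arbor in the frame of spindle_face below 0.002 m and horizontal distance between arbor and spindle_face below 0.003 m and contact force between arbor and fixture above 12 N), for 0.2 s.
At the end, for the whole second after the job is handed in: The arbor stands upright (within 0.05 rad) and at rest in the spindle, its slots over the dogs, the lower face of its flange within 2 mm of the spindle's face and its axis within 3 mm of the spindle's, let go; the bystanders lie within 25 mm of where they were (z of arbor in the frame of spindle_face between -0.003 and 0.002 m and horizontal distance between arbor and spindle_face below 0.003 m and angle between arbor's own z axis and vertical below 0.05 rad and linear speed of arbor below 0.01 m/s); the robot touches nothing.
It fails at once if the arbor is loads the spindle or fixture with more than 60 N (all its contacts added up) (contact force between arbor and fixture above 60 N).
It fails at once if the tape measure, pliers or flap disc is moved by more than 25 mm (distance of any of tape_measure, pliers, flap_disc from where it was at the start of the episode above 0.025 m).
It also fails if it takes over 67 s, if anything falls off the work surface, if the arm or the gripper's body presses on something with over 40 N, if the wrist force passes 120 N, or if a joint passes its speed limit or range.

## Working session

There is one attempt and no reset: what is moved stays moved. The work goes in short steps, Python scripts to look and compute and a shell command to move; the robot and the scene stay as the last step left them, time stands still between calls to the robot, and variables do not carry over. Pictures are saved under pics/ and viewed, at most 10 in all, crops included, and the job is handed in when it is done.

```bash
mkdir -p pics
cat > h.py <<'E'
import numpy as np, cv2
from rig import ctrl, viewer, models
def cap(n,f=None):
    c=viewer.capture(n)
    if f: cv2.imwrite('pics/'+f,c['color'][:,:,::-1])
    return c
def foc(c): return 200/np.tan(np.radians(c['vertical_fov'])/2)
def proj(c,p):
    T=np.array(c['pose']); q=T[:3,:3].T@(np.array(p,float)-T[:3,3]); f=foc(c)
    return (c['cx']+f*q[0]/q[2], c['cy']+f*q[1]/q[2])
def onz(c,u,v,z):
    T=np.array(c['pose']); f=foc(c); d=T[:3,:3]@np.array([(u-c['cx'])/f,(v-c['cy'])/f,1]); o=T[:3,3]
    return o+d*(z-o[2])/d[2]
E
python3 - <<'E'
from h import *
np.set_printoptions(precision=1,suppress=True)
ims=[]
for n in ['top','side']:
    c=cap(n,n+'0.png'); ims.append(c['color'])
    print(n,np.array(c['pose']).round(2).tolist(),c['vertical_fov'],c['cx'],c['cy'])
    for q in ['arbor','sleeve','fixture','tape_measure','pliers','flap_disc']:
        for d in models.boxes_of(n,q): print(q,round(d['p'],2),np.array(d['at']),np.array(proj(c,d['at'])))
s=ctrl.sense();print(s)
E
```

```text
top [[0.02, -1.0, 0.1, 536.81], [-1.0, -0.02, 0.03, -3.15], [-0.03, -0.1, -0.99, 951.04], [0.0, 0.0, 0.0, 1.0]] 54.31474850138337 319.73727644738915 203.96390338942822
arbor 0.87 [ 471.5 -155.1  121.7] [403.9 275.4]
arbor 0.85 [ 582.3 -162.4  131.5] [408.2 222.2]
sleeve 0.84 [ 576.1 -150.3   11.2] [393.3 227.3]
fixture 0.79 [582.1 189.2  57.2] [248.6 221.1]
fixture 0.68 [518.9  24.8  39.3] [319.4 250. ]
tape_measure 0.64 [753.    9.3  55.8] [327.9 149.6]
pliers 0.88 [ 760.6 -175.5   14.3] [404.1 151.5]
flap_disc 0.86 [743.  161.3   7.5] [266.5 157.4]
side [[-0.99, -0.09, 0.13, 498.46], [-0.16, 0.43, -0.89, 757.88], [0.03, -0.9, -0.44, 483.92], [0.0, 0.0, 0.0, 1.0]] 55.08774227207951 316.11538528166886 204.64274989135475
arbor 0.95 [ 584.  -152.8  100.3] [336.4 185. ]
arbor 0.79 [ 469.3 -149.8   80.3] [380.5 196.5]
arbor 0.71 [ 759.5 -158.    10.1] [271.8 209. ]
sleeve 0.87 [ 583.7 -147.1   15.5] [334.8 215.2]
fixture 0.74 [577.4 228.7  40.9] [313.9 298.9]
fixture 0.64 [514.   48.9  31.8] [356.4 252.4]
fixture 0.22 [755.3  26.6  35.8] [252.1 234.2]
tape_measure 0.79 [758.1  27.4  34.3] [250.8 234.8]
pliers 0.53 [ 759.6 -161.6   12.5] [272.1 207.6]
pliers 0.51 [ 583.5 -154.3  101.8] [336.7 184.2]
flap_disc 0.73 [735.4 170.1   4.8] [240.1 284.4]
{'time_s': 0.7, 'joints': array([-1.5,  0.3,  1.5,  0. ,  1.3, -0.2]), 'dq': array([ 0.,  0., -0., -0.,  0.,  0.]), 'tau': array([ -0. , -41.2, -26. ,  -0. ,   0. ,   0. ]), 'eef_pos': array([ 128.8, -509. ,  231.3]), 'ee_rot': array([0. , 1. , 0.1, 0. ]), 'force': array([0.1, 0.1, 0.2]), 'wrist_torque': array([ 0., -0., -0.]), 'grip_force': 0.0, 'grip_width': 1.0025743559533953}
```

View pics/top0.png

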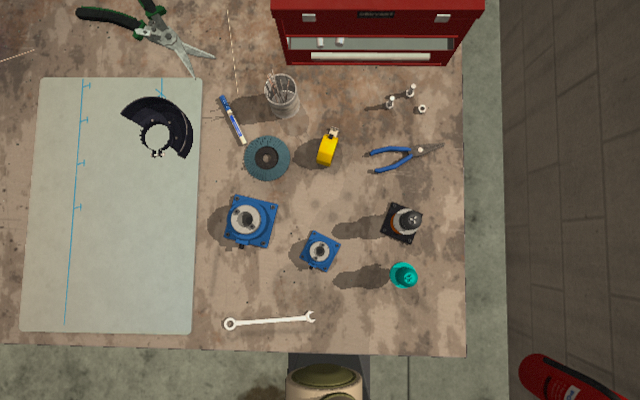

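View pics/side0.png

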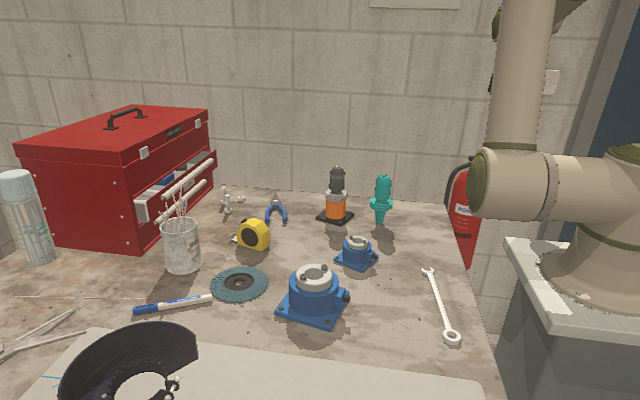

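Candidates for the arbor are the dark one in the orange holder (top 405,222, side 336,185) and the turquoise look-alike (top 403,275, side 381,196). I choose the dark one. For the fixture, the larger is at top (250,220) and the smaller at (320,250). I choose the larger and check both in one crop.

Run:
```python
from h import *
t=cv2.imread('pics/top0.png'); s=cv2.imread('pics/side0.png')
a=cv2.resize(t[180:260,205:295],(450,400),interpolation=cv2.INTER_CUBIC)
b=cv2.resize(t[185:255,360:430],(350,350),interpolation=cv2.INTER_CUBIC)
o=np.zeros((600,800,3),np.uint8); o[:400,:450]=a;o[:350,450:]=b
o[400:600,:320]=cv2.resize(s[255:330,270:390],(320,200)); o[350:600,450:750]=cv2.resize(s[160:230,300:384],(300,250))
cv2.imwrite('pics/crop1.png',o)
```

```text
(no output)
```

View pics/crop1.png

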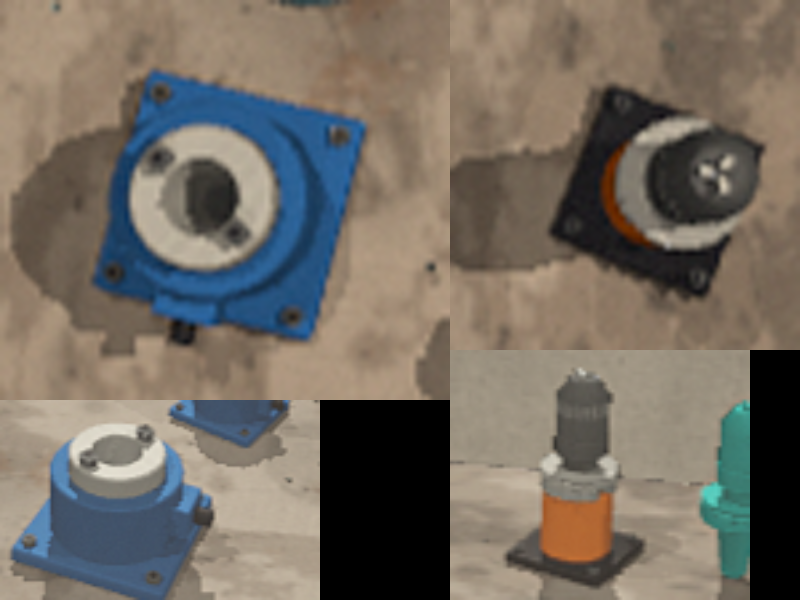

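The crop confirms the dark arbor in the orange tube. In the larger fixture the dogs show at top px (236.6,211.4) and (252.2,226.6). Next I compute poses.

Run:
```python
from h import *
np.set_printoptions(precision=1,suppress=True)
c=cap('top');s=cap('side')
print('face',onz(c,245.6,219.4,72),'side',onz(s,270+118*.375,255+(455-400)*.375,72))
d1=onz(c,236.6,211.4,80);d2=onz(c,252.2,226.6,80);print('dogs',d1,d2,(d1+d2)/2,np.degrees(np.arctan2(*(d1-d2)[[1,0]])))
s1=onz(s,270+88*.375,255+58*.375,80);s2=onz(s,270+146*.375,255+34*.375,80);print('dogs side',s1,s2,(s1+s2)/2,np.degrees(np.arctan2(*(s1-s2)[[1,0]])))
print('button',onz(c,205+182/5,180+330/5,40))
print('nose',onz(c,413.2,219.8,149),'side',onz(s,337.5,166.2,149))
print('flange',onz(c,405,221.6,75))
b=[onz(c,360+(x-450)/5,185+y/5,8) for x,y in [(606,87),(762,148),(705,296),(553,232)]];print('base',np.mean(b,0),b)
b=[onz(c,205+x/5,180+y/5,12) for x,y in [(150,71),(366,124),(309,340),(94,286)]];print('fbase',np.mean(b,0),b)
print('net',[ (d['at']) for d in models.boxes_of('top','chuck')],[ (d['at']) for d in models.boxes_of('top','spindle_face')],[ (d['at']) for d in models.boxes_of('side','spindle_face')])
from scipy.spatial.transform import Rotation as R
q=ctrl.sense()['ee_rot'];print(R.from_quat(np.roll(q,-1)).as_matrix())
```

```text
face [585.1 192.9  72. ] side [581.7 203.3  72. ]
dogs [602.3 212.3  80. ] [568.7 175.6  80. ] [585.5 193.9  80. ] 47.53131983540205
dogs side [598.8 221.   80. ] [565.4 187.   80. ] [582.1 204.   80. ] 45.5406959153418
button [524.4 207.5  40. ]
nose [ 586.4 -169.1  149. ] side [ 584.5 -160.   149. ]
flange [ 586.6 -166.2   75. ]
base [ 586.7 -169.8    8. ] [array([ 636.3, -145.6,    8. ]), array([ 608.1, -220.3,    8. ]), array([ 536.7, -192.9,    8. ]), array([ 565.8, -120.4,    8. ])]
fbase [584.9 193.2  12. ] [array([649.5, 234.8,  12. ]), array([625.3, 128. ,  12. ]), array([520.5, 152.3,  12. ]), array([544.3, 257.7,  12. ])]
net [[585.0, -160.5, 132.9], [573.2, -150.4, 11.2], [470.4, -155.2, 119.5]] [[514.9, 24.8, 39.1], [585.5, 189.0, 54.8]] [[514.5, 45.4, 28.7], [583.4, 228.6, 44.9]]
[[ 1.   0.2  0. ]
 [ 0.2 -1.  -0. ]
 [ 0.   0.  -1. ]]
```

```bash
cat >> h.py <<'E'
from scipy.spatial.transform import Rotation as R
def st():
    s=ctrl.sense(); M=R.from_quat(np.roll(s['ee_rot'],-1)).as_matrix(); return s,M
def to(p,yaw=None):
    s,M=st(); d=M.T@(np.array(p)-s['eef_pos'])
    y=np.degrees(np.arctan2(M[1,0],M[0,0]))
    print('t%.2f'%s['time_s'],'tcp',s['eef_pos'].round(1),'yaw',y.round(1),'tilt',M[:,2].round(3),'q',s['joints'].round(2),'F',s['force'].round(1),'grip',round(s['grip_width'],3),round(s['grip_force'],1))
    print('tool delta mm',d.round(1))
E
python3 - <<'E'
from h import *
to([520,-168,231]); print(ctrl.grasp_offset)
s,M=st();c=cap('wrist');T=np.array(c['pose']);print((M.T@(T[:3,3]-s['eef_pos'])).round(1),(M.T@T[:3,:3]).round(2),c['vertical_fov'])
E
```

```text
t0.95 tcp [ 128.8 -509.   231.3] yaw 14.2 tilt [ 0. -0. -1.] q [-1.55  0.31  1.5   0.    1.33 -0.22] F [0.6 0.  0.2] grip 1.002 0.0
tool delta mm [ 4.629e+02 -2.346e+02  3.000e-01]
18.700000000000003
[  79.5    0.5 -141.8] [[-0.   -0.95 -0.31]
 [ 1.   -0.   -0.  ]
 [ 0.   -0.31  0.95]] 62.21190338531974
```

```bash
python3 -m pendant '0.03 -0.015 0 0;0.045 -0.023 0 0;0.055 -0.028 0 0;0.055 -0.028 0 0;0.055 -0.028 0 0;0.055 -0.028 0 0;0.055 -0.028 0 0;0.055 -0.028 0 0;0.035 -0.018 0 0;0.02 -0.01 0 0' 1 && python3 -m pendant '0 0 0 0;0 0 0 0'
python3 - <<'E'
from h import *
to([586.5,-168,231]);c=cap('wrist','w1.png')
for p in [[586.5,-168,149],[586.5,-168,75],[586.5,-168,8],[585,-160,149]]: print(p,proj(c,p))
E
```

```text
time_s: 2.25
eef_pos: [518.5, -167.7, 231.2]
ee_rot: [-0.0, 0.992, 0.125, 0.0]
force: [-0.6, -0.6, 0.2]
grip_width: 1.0
grip_force: 0.0
time_s: 2.5
eef_pos: [516.9, -169.8, 231.3]
ee_rot: [0.0, 0.992, 0.123, -0.0]
force: [0.1, -0.3, 0.4]
grip_width: 0.998
grip_force: 0.0
t2.50 tcp [ 516.9 -169.8  231.3] yaw 14.2 tilt [-0. -0. -1.] q [-0.53  0.36  1.44 -0.    1.35  0.79] F [ 0.1 -0.3  0.4] grip 0.998 0.0
tool delta mm [68.  15.3  0.2]
[586.5, -168, 149] (np.float64(340.54012998641764), np.float64(110.1356895434847))
[586.5, -168, 75] (np.float64(334.9696849933038), np.float64(105.56241590027872))
[586.5, -168, 8] (np.float64(331.85401787607327), np.float64(103.00448770498222))
[585, -160, 149] (np.float64(328.10633044342245), np.float64(109.34096335650572))
```

View pics/w1.png

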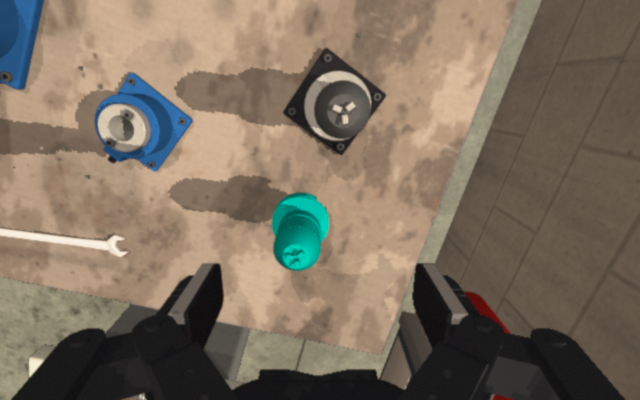

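The wrist view shows the arbor nose at (343,108) and its base centre at about (334,101). This fits the top camera's estimate, so the side camera's y is about 9 mm off. I move over the arbor at (587,-169) and descend.

```bash
python3 -m pendant '0.034 0.0082 0 0;0.034 0.0082 0 0;0 0 0.02 0;0 0 0.03 0;0 0 0.03 0;0 0 0.03 0;0 0 0.02 0;0 0 0.01 0;0 0 0.006 0;0 0 0 0' 1
python3 - <<'E'
from h import *
to([587,-169,85]);c=cap('wrist','w2.png')
E
```

```text
time_s: 3.8
eef_pos: [587.3, -168.8, 85.6]
ee_rot: [0.0, 0.992, 0.123, 0.0]
force: [0.9, -0.8, -0.4]
grip_width: 0.998
grip_force: 0.0
t3.80 tcp [ 587.3 -168.8   85.6] yaw 14.2 tilt [ 0. -0. -1.] q [-0.47  0.64  1.4  -0.    1.11  0.85] F [ 0.9 -0.8 -0.4] grip 0.998 0.0
tool delta mm [-0.3  0.1  0.6]
```

View pics/w2.png

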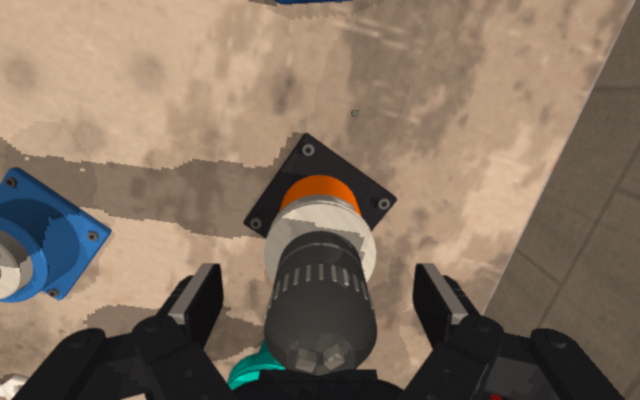

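The chuck (~320,300) sits midway between the fingers, so I grip, then lift gently.

```bash
python3 -m pendant '0 0 0 0;0 0 0 0;0 0 0 0;0 0 0 0;0 0 0 0;0 0 0 0' 0 80 && python3 -m pendant '0 0 -0.01 0;0 0 -0.02 0;0 0 -0.03 0;0 0 -0.03 0;0 0 -0.03 0;0 0 -0.02 0;0 0 0 0;0 0 0 0'
python3 - <<'E'
from h import *
to([585.3,193.5,226]);
E
```

```text
time_s: 4.6
eef_pos: [587.6, -168.7, 86.0]
ee_rot: [0.0, 0.992, 0.124, 0.001]
force: [0.1, -0.4, 5.6]
grip_width: 0.452
grip_force: 80.2
time_s: 5.6
eef_pos: [586.7, -168.2, 223.7]
ee_rot: [-0.001, 0.992, 0.124, -0.001]
force: [-0.9, 0.4, -6.0]
grip_width: 0.454
grip_force: 81.2
t5.60 tcp [ 586.7 -168.2  223.7] yaw 14.2 tilt [-0.003  0.001 -1.   ] q [-0.47  0.51  1.23  0.    1.41  0.85] F [-0.9  0.4 -6. ] grip 0.454 81.2
tool delta mm [  87.4 -351.    -1.8]
```

```bash
python3 -m pendant '0.004 -0.016 0 0;0.0085 -0.034 0 0;0.0105 -0.042 0 0;0.0105 -0.042 0 0;0.0105 -0.042 0 0;0.0105 -0.042 0 0;0.0105 -0.042 0 0;0.0105 -0.042 0 0;0.008 -0.032 0 0;0.004 -0.016 0 0' && python3 -m pendant '0 0 0 0;0 0 0 0;0 0 0 0'
python3 - <<'E'
from h import *
to([585.3,193.5,223]);c=cap('side');s,M=st();p=s['eef_pos']
u,v=map(int,proj(c,p-[0,0,28]));print(u,v)
w=cap('wrist');
a=cv2.resize(c['color'][v-60:v+60,u-60:u+60],(600,600),interpolation=cv2.INTER_CUBIC)
b=cv2.resize(w['color'],None,fx=.3,fy=.3)
a=np.hstack([a,np.zeros((600,200,3),np.uint8)]);a[:120,600:792]=b
cv2.imwrite('pics/s2.png',a[:,:,::-1])
E
```

```text
time_s: 6.85
eef_pos: [585.3, 194.6, 224.5]
ee_rot: [-0.0, 0.992, 0.125, -0.001]
force: [-0.2, -0.1, -5.4]
grip_width: 0.449
grip_force: 81.8
time_s: 7.22
eef_pos: [586.4, 191.3, 225.3]
ee_rot: [0.0, 0.992, 0.123, -0.0]
force: [0.3, 0.4, -5.4]
grip_width: 0.448
grip_force: 81.8
t7.22 tcp [586.4 191.3 225.3] yaw 14.1 tilt [-0. -0. -1.] q [ 0.13  0.52  1.21 -0.    1.41  1.45] F [ 0.3  0.4 -5.4] grip 0.448 81.8
tool delta mm [-0.5 -2.4  2.3]
314 209
```

View pics/s2.png

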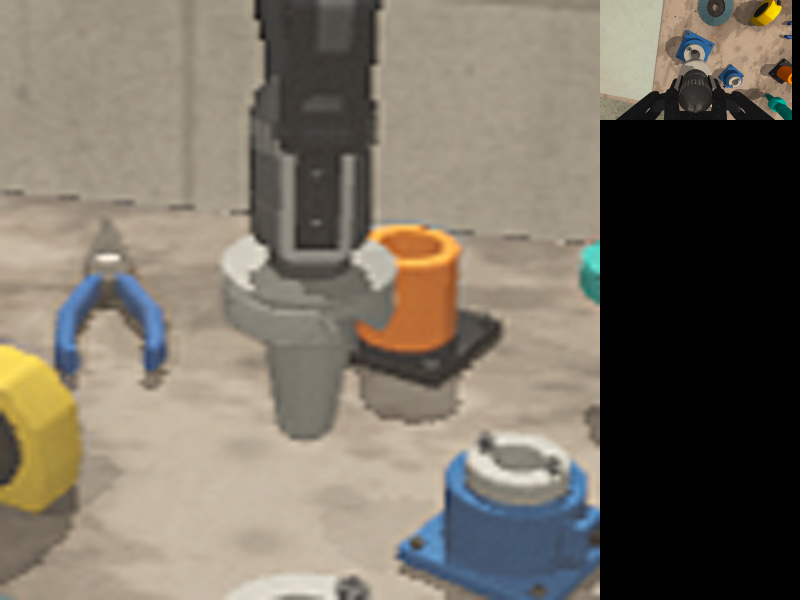

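The slot is at crop px (347,322), about 26° right of camera-facing, so it points at ≈125° in the world. The dogs lie at ≈47°, so I turn +102° in the world (tool −1.78), which keeps joint 6 in range.

```bash
python3 -m pendant '0 -0.002 0 -0.1;0 0 0 -0.187;0 0 0 -0.187;0 0 0 -0.187;0 0 0 -0.187;0 0 0 -0.187;0 0 0 -0.187;0 0 0 -0.187;0 0 0 -0.187;0 0 0 -0.184' && python3 -m pendant '0 0 0.02 0;0 0 0.03 0;0 0 0.01 0;0 0 0 0;0 0 0 0'
python3 - <<'E'
from h import *
to([585.3,193.5,152]);c=cap('side');s,M=st();p=s['eef_pos']
u,v=map(int,proj(c,p-[0,0,55]));print(u,v)
t=cap('top');x,y=map(int,proj(t,p-[0,0,70]))
a=cv2.resize(c['color'][v-60:v+60,u-45:u+45],(450,600),interpolation=cv2.INTER_CUBIC)
b=cv2.resize(t['color'][y-40:y+40,x-35:x+35],(350,400),interpolation=cv2.INTER_CUBIC)
a=np.hstack([a,np.zeros((600,350,3),np.uint8)]);a[:400,450:]=b
cv2.imwrite('pics/s3.png',a[:,:,::-1])
E
```

```text
time_s: 8.57
eef_pos: [585.8, 193.8, 225.3]
ee_rot: [0.0, 0.526, 0.85, -0.0]
force: [-0.7, 0.0, -6.0]
grip_width: 0.449
grip_force: 81.6
time_s: 9.2
eef_pos: [586.4, 194.2, 166.7]
ee_rot: [0.001, 0.529, 0.849, 0.001]
force: [0.3, -0.3, -6.2]
grip_width: 0.453
grip_force: 81.7
t9.20 tcp [586.4 194.2 166.7] yaw 116.2 tilt [ 0.002  0.    -1.   ] q [ 0.13  0.57  1.29 -0.    1.28 -0.33] F [ 0.3 -0.3 -6.2] grip 0.453 81.7
tool delta mm [-0.2 -1.3 14.7]
313 253
```

View pics/s3.png

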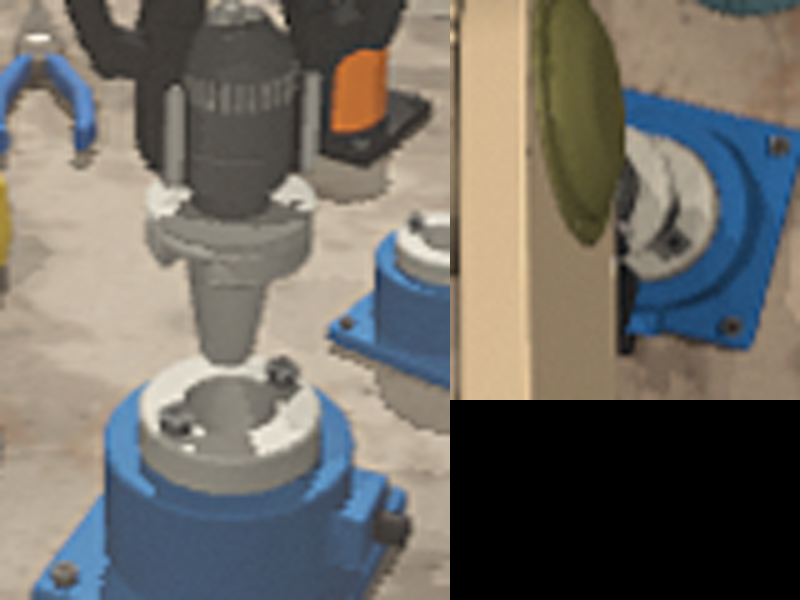

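In the side view the slot is at (168,255), left of the flange, at ≈49° in the world. The dogs are at (178,418) and (284,374) and their midpoint is under the flange axis, so the alignment is good. I lower carefully.

```bash
python3 -m pendant '0 -0.001 0.015 0;0 0 0.015 0;0 0 0.01 0;0 0 0.005 0;0 0 0 0;0 0 0 0'
python3 - <<'E'
from h import *
to([585.3,193.5,108])
E
```

```text
time_s: 10.05
eef_pos: [585.1, 193.8, 120.8]
ee_rot: [0.0, 0.529, 0.849, 0.0]
force: [-0.2, -0.5, -7.0]
grip_width: 0.45
grip_force: 81.7
t10.05 tcp [585.1 193.8 120.8] yaw 116.2 tilt [ 0.001  0.    -1.   ] q [ 0.13  0.61  1.35  0.    1.19 -0.33] F [-0.2 -0.5 -7. ] grip 0.45 81.7
tool delta mm [-0.4  0.  12.8]
```

```bash
python3 -m pendant '0 0 0.004 0;0 0 0.003 0;0 0 0.002 0;0 0 0 0' && python3 -m pendant '0 0 0.001 0;0 0 0.001 0;0 0 0 0'
```

```text
time_s: 10.55
eef_pos: [584.8, 193.7, 111.1]
ee_rot: [-0.0, 0.529, 0.849, -0.0]
force: [-0.1, 0.7, -6.0]
grip_width: 0.447
grip_force: 81.7
time_s: 10.92
eef_pos: [584.8, 193.7, 109.2]
ee_rot: [-0.0, 0.529, 0.849, -0.0]
force: [0.2, 1.0, -5.5]
grip_width: 0.447
grip_force: 81.7
```

```bash
python3 -m pendant '0 0 0.0007 0;0 0 0.0007 0;0 0 0 0' && python3 -m pendant '0 0 0.0007 0;0 0 0 0'
```

```text
time_s: 11.3
eef_pos: [584.9, 193.8, 108.0]
ee_rot: [0.0, 0.529, 0.849, 0.0]
force: [-0.9, -0.6, -5.0]
grip_width: 0.453
grip_force: 81.8
time_s: 11.55
eef_pos: [585.0, 193.7, 107.8]
ee_rot: [0.0, 0.529, 0.849, 0.0]
force: [-1.9, -1.0, 1.6]
grip_width: 0.454
grip_force: 82.4
```

Contact is ~7.5 N at the on-dogs height. I turn under light touch.

```bash
python3 -m pendant '0 0 0 0.04;0 0 0 0.04;0 0 0 0' && python3 -m pendant '0 0 0.0002 0.04;0 0 0 0.04;0 0 0 0'
```

```text
time_s: 11.92
eef_pos: [585.5, 193.7, 107.8]
ee_rot: [0.001, 0.562, 0.827, 0.001]
force: [1.0, -1.0, 1.4]
grip_width: 0.451
grip_force: 82.4
time_s: 12.3
eef_pos: [585.6, 193.8, 107.6]
ee_rot: [0.001, 0.594, 0.804, 0.001]
force: [2.2, 0.2, 1.9]
grip_width: 0.453
grip_force: 82.4
```

```bash
python3 -m pendant '0 0 0 -0.08;0 0 0 -0.08;0 0 0 -0.04;0 0 0 0' && python3 -m pendant '0 0 0 -0.04;0 0 0 -0.04;0 0 0 0' && python3 -m pendant '0 0 0 -0.04;0 0 0 -0.04;0 0 0 0'; python3 -c "
from h import *
to([585.3,193.5,108]);print(ctrl.sense()['wrist_torque'])"
```

```text
time_s: 12.8
eef_pos: [585.1, 194.1, 107.8]
ee_rot: [0.0, 0.511, 0.86, 0.001]
force: [-0.3, 1.4, 5.4]
grip_width: 0.45
grip_force: 82.7
time_s: 13.18
eef_pos: [585.2, 194.0, 107.8]
ee_rot: [0.001, 0.476, 0.879, 0.001]
force: [0.5, 1.2, 4.5]
grip_width: 0.451
grip_force: 82.7
time_s: 13.55
eef_pos: [585.2, 193.9, 107.9]
ee_rot: [0.001, 0.44, 0.898, 0.0]
force: [-0.5, -0.1, 5.2]
grip_width: 0.454
grip_force: 82.8
t13.55 tcp [585.2 193.9 107.9] yaw 127.7 tilt [ 0.002  0.    -1.   ] q [ 0.13  0.62  1.36  0.    1.16 -0.53] F [-0.5 -0.1  5.2] grip 0.454 82.8
tool delta mm [-0.4 -0.2 -0.1]
[-0.09211402  0.22666466  0.08015849]
```

Run:
```python
from h import *
s,M=st();p=s['eef_pos'];c=cap('side')
u,v=map(int,proj(c,p-[0,0,28]));print(u,v)
a=cv2.resize(c['color'][v-22:v+38,u-35:u+45],(800,600),interpolation=cv2.INTER_CUBIC)
cv2.imwrite('pics/s4.png',a[:,:,::-1])
```

```text
313 268
```

View pics/s4.png

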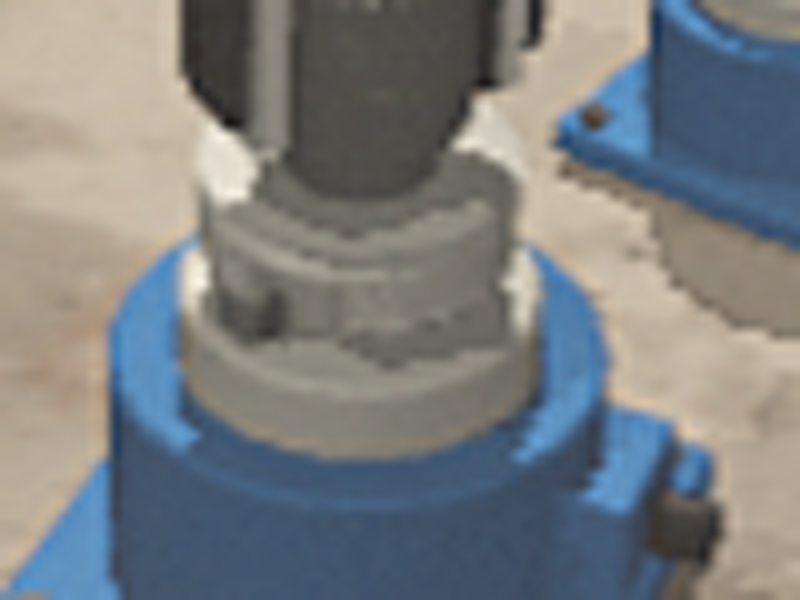

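The near dog shows at (252,310) and the slot seems a bit further left, at ~(225,270). So I keep turning in the same sense.

```bash
for i in 1 2; do :; done; python3 -m pendant '0 0 0 -0.03;0 0 0 -0.03;0 0 0 0'; python3 -m pendant '0 0 0 -0.03;0 0 0 -0.03;0 0 0 0'; python3 -m pendant '0 0 0 -0.03;0 0 0 -0.03;0 0 0 0';python3 -c "
from h import *
to([585.3,193.5,108]);print(ctrl.sense()['wrist_torque'])"
```

```text
time_s: 13.98
eef_pos: [585.3, 193.9, 107.9]
ee_rot: [0.001, 0.413, 0.911, 0.0]
force: [0.7, 0.2, 4.6]
grip_width: 0.452
grip_force: 82.8
time_s: 14.35
eef_pos: [585.3, 193.9, 107.8]
ee_rot: [0.001, 0.386, 0.923, 0.0]
force: [-0.6, 0.2, 5.2]
grip_width: 0.447
grip_force: 82.8
time_s: 14.72
eef_pos: [585.3, 193.9, 107.8]
ee_rot: [0.001, 0.358, 0.934, 0.0]
force: [0.4, 0.2, 5.8]
grip_width: 0.45
grip_force: 82.8
t14.72 tcp [585.3 193.9 107.8] yaw 138.0 tilt [ 0.002  0.    -1.   ] q [ 0.13  0.62  1.36  0.    1.16 -0.71] F [0.4 0.2 5.8] grip 0.45 82.8
tool delta mm [-0.3 -0.3 -0.2]
[-0.12712516  0.15572668  0.10819812]
```

Run:
```python
from h import *
s,M=st();p=s['eef_pos'];c=cap('side')
u,v=map(int,proj(c,p-[0,0,28]))
a=c['color'][v-8:v+22,u-20:u+20,::-1]
b=cv2.imread('pics/s4.png')[140:440,150:550]
f=lambda i:cv2.createCLAHE(4,(2,2)).apply(cv2.cvtColor(i,cv2.COLOR_BGR2GRAY))
o3=cv2.imread('pics/s3.png')[150:300,120:340]
A=np.hstack([cv2.resize(f(b),(400,300)),cv2.resize(f(a),(400,300),interpolation=cv2.INTER_CUBIC)])
B=np.hstack([cv2.resize(f(o3),(400,300)),cv2.resize(cv2.cvtColor(np.ascontiguousarray(a),cv2.COLOR_BGR2GRAY),(400,300),interpolation=cv2.INTER_CUBIC)])
cv2.imwrite('pics/s5.png',np.vstack([A,B]))
```

```text
(no output)
```

View pics/s5.png

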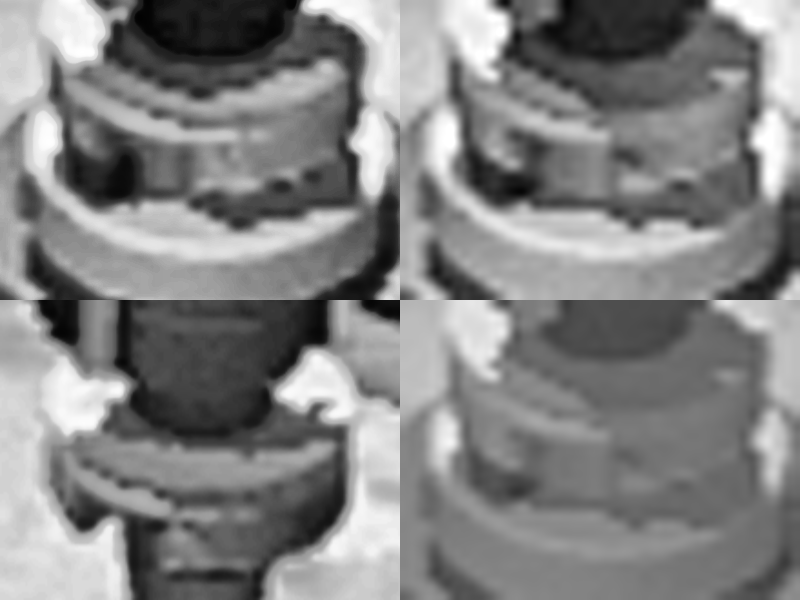

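The enhanced view shows a rim edge at x≈190, moving to 610−400=210 with the turn. That puts the slot nearly camera-facing (≈100–105° world), and the bright patch by the dog stays fixed. So I must sweep the other way by ~60°, under the same light load.

```bash
python3 -m pendant '0 0 0 0.1;0 0 0 0.1;0 0 0 0.1;0 0 0 0.1;0 0 0 0.1;0 0 0 0'; for x in; do :; done; python3 -m pendant '0 0 0 0.05;0 0 0 0.05;0 0 0 0';  python3 -m pendant '0 0 0 0.05;0 0 0 0.05;0 0 0 0'; python3 -c "
from h import *
to([585.3,193.5,108]);print(ctrl.sense()['wrist_torque'])"
```

```text
time_s: 15.52
eef_pos: [585.2, 193.9, 107.6]
ee_rot: [0.0, 0.578, 0.816, 0.0]
force: [1.4, -0.3, 5.0]
grip_width: 0.451
grip_force: 82.7
time_s: 15.9
eef_pos: [584.2, 193.9, 106.3]
ee_rot: [-0.001, 0.618, 0.786, -0.0]
force: [-0.4, 0.3, -6.0]
grip_width: 0.45
grip_force: 82.1
time_s: 16.27
eef_pos: [584.0, 193.9, 105.8]
ee_rot: [-0.001, 0.656, 0.755, -0.001]
force: [-0.4, 0.6, -6.2]
grip_width: 0.451
grip_force: 81.8
t16.27 tcp [584.  193.9 105.8] yaw 98.0 tilt [-0.003  0.    -1.   ] q [ 0.13  0.63  1.36  0.    1.16 -0.01] F [-0.4  0.6 -6.2] grip 0.451 81.8
tool delta mm [-0.5  1.2 -2.3]
[ 0.12279237 -0.09716156 -0.05877514]
```

Dropped to 105.8 mm with no load, so the slots are over the dogs. I lower in small steps toward home (~100 mm).

```bash
python3 -m pendant '0 0 0.001 0;0 0 0.001 0;0 0 0 0'; python3 -m pendant '0 0 0.001 0;0 0 0.0007 0;0 0 0 0';python3 -c "
from h import *
to([585.3,193.5,108]);print(ctrl.sense()['wrist_torque'])"
```

```text
time_s: 16.65
eef_pos: [584.5, 193.8, 104.7]
ee_rot: [-0.0, 0.657, 0.754, -0.0]
force: [-0.7, 1.6, -5.9]
grip_width: 0.451
grip_force: 81.8
time_s: 17.02
eef_pos: [584.7, 193.9, 103.2]
ee_rot: [-0.0, 0.657, 0.754, -0.0]
force: [-2.4, 2.3, -6.1]
grip_width: 0.451
grip_force: 81.7
t17.02 tcp [584.7 193.9 103.2] yaw 97.9 tilt [-0.  0. -1.] q [ 0.13  0.63  1.36  0.    1.15 -0.01] F [-2.4  2.3 -6.1] grip 0.451 81.7
tool delta mm [-0.5  0.5 -4.8]
[0.44925897 0.35546557 0.0706725 ]
```

```bash
python3 -m pendant '0.0005 -0.0004 0.0007 0;0 0 0.0007 0;0 0 0 0';python3 -c "
from h import *
to([585.3,193.5,108])"; python3 -m pendant '0 0 0.0007 0;0 0 0.0006 0;0 0 0 0';python3 -c "
from h import *
to([585.3,193.5,108]);print(ctrl.sense()['wrist_torque'])"
```

```text
time_s: 17.4
eef_pos: [584.6, 194.1, 101.9]
ee_rot: [0.0, 0.657, 0.754, 0.0]
force: [0.1, 1.8, -6.4]
grip_width: 0.451
grip_force: 81.7
t17.40 tcp [584.6 194.1 101.9] yaw 97.8 tilt [ 0.001  0.    -1.   ] q [ 0.13  0.63  1.36 -0.    1.15 -0.01] F [ 0.1  1.8 -6.4] grip 0.451 81.7
tool delta mm [-0.7  0.6 -6.1]
time_s: 17.77
eef_pos: [584.6, 194.2, 100.7]
ee_rot: [0.0, 0.657, 0.754, 0.0]
force: [0.8, 2.1, -5.1]
grip_width: 0.45
grip_force: 81.7
t17.77 tcp [584.6 194.2 100.7] yaw 97.8 tilt [ 0.001  0.    -1.   ] q [ 0.13  0.63  1.37  0.    1.14 -0.01] F [ 0.8  2.1 -5.1] grip 0.45 81.7
tool delta mm [-0.8  0.6 -7.3]
[ 0.42432483 -0.25289968  0.00506531]
```

Nearly home. I trim +y and press on.

```bash
python3 -m pendant '0.0005 0.0001 0.0007 0;0 0 0 0';python3 -m pendant '0 0 0.0007 0;0 0 0 0'; python3 -m pendant '0 0 0.0007 0;0 0 0 0'
```

```text
time_s: 18.02
eef_pos: [584.5, 194.6, 100.0]
ee_rot: [0.0, 0.657, 0.754, -0.0]
force: [1.0, -0.2, -4.3]
grip_width: 0.451
grip_force: 82.1
time_s: 18.27
eef_pos: [584.5, 194.6, 99.9]
ee_rot: [0.0, 0.657, 0.754, 0.0]
force: [-3.0, -1.5, 5.4]
grip_width: 0.452
grip_force: 82.7
time_s: 18.52
eef_pos: [584.6, 194.6, 99.9]
ee_rot: [0.0, 0.657, 0.754, 0.0]
force: [-5.1, -0.9, 9.9]
grip_width: 0.446
grip_force: 83.4
```

Hard stop at 99.9, 7.9 mm below the dog height, so it is fully home. I bring the push to ~20 N and hold.

```bash
python3 -m pendant '0 -0.0003 0.0006 0;0 0 0 0;0 0 0 0;0 0 0 0';python3 -c "
from h import *
to([585.3,193.5,108])"
```

```text
time_s: 19.02
eef_pos: [584.6, 194.6, 99.9]
ee_rot: [0.001, 0.657, 0.754, 0.001]
force: [-5.4, -1.1, 13.0]
grip_width: 0.448
grip_force: 83.7
t19.02 tcp [584.6 194.6  99.9] yaw 97.9 tilt [ 0.002 -0.    -1.   ] q [ 0.13  0.63  1.37 -0.    1.14 -0.01] F [-5.4 -1.1 13. ] grip 0.448 83.7
tool delta mm [-1.2  0.6 -8.1]
```

```bash
python3 -m pendant '0 0 0.0001 0;0 0 0 0;0 0 0 0' && python3 -m pendant '0 0 -0.001 0;0 0 -0.0008 0;0 0 0 0' && python3 -m pendant '0 0 0 0;0 0 0 0;0 0 0 0;0 0 0 0;0 0 0 0' 0.9 && python3 -m pendant '0 0 -0.005 0;0 0 -0.02 0;0 0 -0.04 0;0 0 -0.04 0;0 0 -0.03 0;0 0 -0.01 0;0 0 0 0;0 0 0 0'
```

```text
time_s: 19.4
eef_pos: [584.6, 194.6, 99.9]
ee_rot: [0.001, 0.657, 0.754, 0.001]
force: [-4.8, -0.5, 13.5]
grip_width: 0.45
grip_force: 83.6
time_s: 19.77
eef_pos: [584.5, 194.6, 99.9]
ee_rot: [0.0, 0.657, 0.754, 0.0]
force: [1.1, -2.0, 4.9]
grip_width: 0.454
grip_force: 82.2
time_s: 20.4
eef_pos: [584.1, 194.7, 99.6]
ee_rot: [-0.0, 0.657, 0.754, -0.0]
force: [0.8, 0.1, -0.1]
grip_width: 0.899
grip_force: 0.0
time_s: 21.4
eef_pos: [583.7, 194.6, 243.1]
ee_rot: [-0.001, 0.657, 0.754, -0.001]
force: [0.1, -0.5, -0.4]
grip_width: 0.901
grip_force: 0.0
```

Run:
```python
from h import *
to([585,194,245]);c=cap('side');s,M=st()
u,v=map(int,proj(c,[585,194,90]));
a=cv2.resize(c['color'][v-50:v+40,u-60:u+60],(800,600),interpolation=cv2.INTER_CUBIC)
cv2.imwrite('pics/end.png',a[:,:,::-1])
```

```text
t21.40 tcp [583.7 194.6 243.1] yaw 97.8 tilt [-0.002 -0.    -1.   ] q [ 0.13  0.51  1.18  0.    1.45 -0.01] F [ 0.1 -0.5 -0.4] grip 0.901 0.0
tool delta mm [-0.7  1.2 -1.9]
```

View pics/end.png

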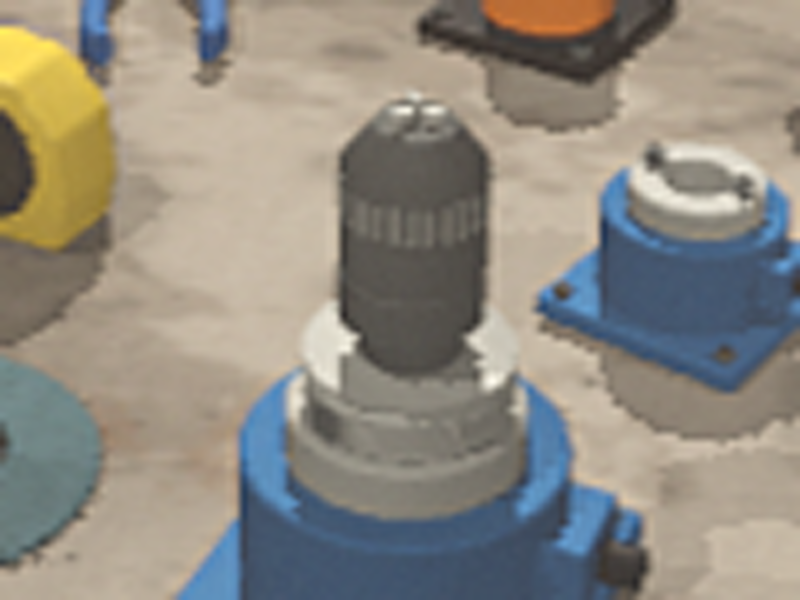

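The arbor stands upright in the larger fixture (axis at px 413). Its flange (y≈430) is flat on the spindle face and the near dog (325,415) is inside the slot. The gripper is clear, so I hand in.

```bash
python3 -c "
from rig import ctrl
print(ctrl.finish_job())"
```

```text
the job is handed in; nothing more can be done
None
```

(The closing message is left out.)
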